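Hold the drilling jig's plate at the marked tilt

TASK

Flip the blue-gripped cam lever of the drilling jig over, away from the jig's front bar, to unlock the tilting plate while the plate is still down. Then swing the green plate up (the black bar at its front is its handle) until its yellow pointer lines up with the red angle marker, and finish while still holding it there, steady, with the fingers: it falls back if let go. Do not shift the red marker or knock the jar, tin and wrench about.

Things in the scene. Friction and masses are not known exactly. Their poses are not given: they have to be found in the camera images.
- jig: grey cast base of the jig, 250 x 250 x 20 mm, fixed to the bench. Origin: centre of its underside, on the bench. Its x points from the front bar towards the plate's hinge, its y towards the side with the red marker, z up; the lever stands at its -y side. It may stand turned up to about 20 degrees
- tilt_plate (a joint): tilt of the green metal plate (165 x 176 x 12 mm, a steel bracket bolted on it) about its hinge, rad: 0 lying level, grows as its front edge (the bar side) is swung up, stop at 1.1. The hinge is almost frictionless, the plate (about 0.75 kg, 0.5 to 1.0) falls back if let go; 3 to 5 N upward at the bar carries it. While the lever is upright its hook blocks the plate
- cam_lever (a joint): angle of the cam lever, rad: about 0 (up to 0.12) upright and locked, grows as its top is pushed towards jig +x, stop at 1.25. Flipped over means above 0.9. It stays where it is left; about 1.5 N at the grip moves it
- angle_mark (a joint): angle of the red marker about the same hinge line, rad, on the same scale as the plate's tilt (0.3 to 0.8): the plate is at the mark when its tilt equals this value. The marker only sits by friction on its arc
- hinge_mid (a point): middle of the plate's hinge line, fixed on the jig: 90 mm in jig x from the jig's origin, 50 mm above the bench; the line runs along jig y and swings the front up and back towards jig +x
- bar_mid (a point): middle of the black round bar (14 mm diameter, 124 mm long, along jig y) in front of the plate; at tilt 0 it is 207 mm from the hinge line towards jig -x and 22 mm above it (72 mm above the bench). Clear gap between bar and plate edge 28 mm; two stays join its ends to the plate 55 mm either side of the middle, so the middle 90 mm is free. The bar may turn between gripping fingers. The point's axes turn with the plate
- pointer (a point): end of the yellow pointer on the plate's +y edge, 165 mm from the hinge line, 106 mm in jig y; its axes turn with the plate
- mark (a point): inner face of the red marker (about 20 x 18 x 9 mm) on its aluminium arc, 165 mm from the hinge line, 110 mm in jig y: 4 mm from the pointer's end when lined up; its axes turn with the marker
- lever_grip (a point): centre of the lever's blue round grip (18 mm diameter, 45 mm long along the lever), 108 mm from the lever's pivot; the point's z runs up along the lever. Below the grip the lever is a 11 x 8 mm steel bar
- lever_pivot (a point): lever's pivot, fixed on the jig, 25 mm above the bench, at jig x -50 mm, y -117 mm; the pivot line runs along jig y. The plate's edge is 29 mm from the lever's mid-plane
- jar_mid (a point): centre (42 mm up) of an amber glass jar, 64 mm diameter, 85 mm high: leave alone
- tin_mid (a point): centre (45 mm up) of a red tin, 68 mm diameter, 90 mm high: leave alone
- wrench: steel wrench lying on the bench, about 180 mm long along its x, origin at the middle of its underside: leave alone

How it is judged (in metres and radians):
On the way, in this order (a step that is already met when the one before it is completed fails the run):
1. the cam lever is flipped over with the plate still down (value of joint cam_lever above 0.9 rad and value of joint tilt_plate below 0.08 rad), for 0.2 s.
2. the plate is held at the red marker by the fingers (angle between the x axis of pointer and the x axis of mark, either way round below 0.06 rad and contact force between the fingers and tilt_plate above 1 N and value of joint cam_lever above 0.9 rad), for 0.3 s.
At the end, for the whole second after the job is handed in: Lever still flipped over (above 0.9 rad); plate's tilt within 0.06 rad (3.4 degrees, 10 mm at the pointer) of the red marker, at rest (below 0.1 rad/s), touched by the fingers with more than 1 N, resting on none of the jar, tin and wrench; these within 40 mm of where they stood (all of step 2 and velocity of joint tilt_plate between -0.1 and 0.1 rad/s and distance of each of jar_mid, tin_mid, wrench from where it was at the start of the episode below 0.04 m and contact force between tilt_plate and jar below 0.2 N and contact force between tilt_plate and tin below 0.2 N and contact force between tilt_plate and wrench below 0.2 N); the arm keeps its last pose, push and grip.
It fails at once if the red marker is shifted by more than 8 mm (distance of mark from where it was at the start of the episode above 0.008 m).
It fails at once if the jar, tin or wrench is knocked away by more than 40 mm (distance of any of jar_mid, tin_mid, wrench from where it was at the start of the episode above 0.04 m).
It also fails if it takes over 51 s, if anything falls off the work surface, if the arm or the gripper's body presses on something with over 40 N, if the wrist force passes 120 N, or if a joint passes its speed limit or range.

ROBOT

A 6-joint arm with a two-finger parallel gripper is mounted at the origin on the work surface. World frame = base frame: x ahead of the robot, y to its left, z up, the work surface at z = 0. Lengths are in mm, angles in rad, forces in N, time in s.
With the tool pointing down it reaches from about 350 to 775 mm from the base axis. Payload 7.3 kg.
Tool frame: the origin (TCP) lies between the finger pads; the fingertips stand 14 mm ahead of it and the grasp point (between the pads) lies 5 mm behind it; y points along the fingers, z is the direction in which the jaws open and shut, and the axes are right-handed (so a half turn about y gives the same grasp; the last joint's range is limited). The gripper opens to 92 mm and grips with 3 to 60 N. Pads are 19 mm wide; open, the fingers measure 130 mm over their backs; the gripper's body (75 mm by 190 mm) begins 47 mm behind the grasp point.
Start: joints at [1.092, 0.342, 1.524, -0, 1.275, -0.146], TCP at [171.498, 496.218, 240.741] pointing down, gripper open.
Joint ranges: [-2.53, 2.53], [-0.77, 2.02], [0.04, 2.7], [-1, 4.14], [0.28, 2.66], [-3.11, 3.11]. Speed limits (rad/s): [2.57, 2.57, 3.14, 3.14, 3.14, 3.14].

INTERFACE

Orientations are given as [roll, pitch, yaw] about the fixed x, y, z axes, in that order (R = Rz(yaw) Ry(pitch) Rx(roll)).
In Python, from plant import bot, vision, order gives the robot as it stands.
- The arm moves only by the tool apply_moves, never from a script. Its argument "rows" is a list of rows, each a list of 3 entries, a list of its own where there are three numbers: the shift along the tool's x, y, z in cm, then the turn about the tool's y in rad, then the finger opening in cm, from 0 to 9.18. A call has 1 to 5 rows; each row is the pose to reach, as a shift and turn from the pose measured when the call began, along the tool's axes at that moment; what a row does not reach only later rows make up. A row lasts 1/8 s, in which the tool goes at most 62.5 mm and 10.7 degrees, less where a joint would pass 70% of its speed; a pose out of reach is approached as far as the arm can. A call with a gripper value outside its range is refused whole. The fingers move at their own pace and stop on an object; the grip force is fixed at half the most. Time passes only in rows, so rows that repeat a pose let the fingers close. It gives the time, the measured TCP pose, the force and the opening at its end, in the units of the state.
- bot.get_obs(): the state, without advancing time (a new reading comes with each control period).
- vision.capture(name): name is "scene" or "top" or "wrist"; returns the picture (480x640x3 uint8, red, green, blue); there is no depth.
- vision.camera_info(name): a dict with "mtx" (3x3 intrinsics, pixels), "distortion" ([k1, k2, p1, p2, k3] as OpenCV has them; the pictures are not rectified), "rvec" (rotation vector, rad) and "tvec" (3), from world to camera coordinates, as OpenCV has them. Camera axes: x right, y down, z forward; pixel columns grow to the right and rows downward; lengths in mm; the calibration is good to about 2 mm. A picture is of the moment at which its call begins: read the wrist's pose just before it. camera_info takes no time and is no camera call; for the wrist camera it gives the pose at the moment of the call.
- order.close_job(): hands the job in, once; it reports no verdict.
The state is a dict: "time": time; "joint_positions": joint angles; "dq": joint speeds; "tau": joint torques, N m; "tool_pos": TCP position; "tcp_rot": TCP orientation; "contact_force": force on the tool from outside, world axes, zero at the start; "moment": the same for the moment, N m; "grip_width": finger opening in mm.
Only numpy, scipy, OpenCV 4.12 (cv2) and the standard library are available. Lean on these libraries where they do the work, as an engineer would, in place of code of your own. Each camera call takes 0.05 s, during which the arm holds its last target.

## Working session

There is one attempt and no reset: what is moved stays moved. The work goes in short steps, Python scripts to look and compute and a tool call to move; the robot and the scene stay as the last step left them, time stands still between calls to the robot, and variables do not carry over. Pictures are saved under pics/ and viewed, and the job is handed in when it is done.

Besides the shell and the picture viewer there is one more tool, called after ">>>" in YAML: its name, and indented under it one key for each argument. apply_moves: Moves the arm, as the interface text tells. Its arguments: {"type":"object","properties":{"rows":{"type":"array","items":{"type":"array"}}},"required":["rows"]}

```bash
mkdir -p pics; ls; python3 - <<'E'
from plant import bot,vision
import cv2
print(bot.get_obs())
for n in ["scene","top"]:
    im=vision.capture(n); cv2.imwrite(f"pics/{n}0.png",im[:,:,::-1])
    print(n,vision.camera_info(n))
E
```

```text
pics
{'time': 0.0, 'joint_positions': array([ 1.09198645e+00,  3.42729821e-01,  1.52501200e+00,  1.09048297e-05,
        1.27540516e+00, -1.45991322e-01]), 'dq': array([-0.00152964, -0.00013626, -0.00055128, -0.00015128, -0.00086586,
        0.00049175]), 'tau': array([-5.28622677e-04, -4.31251752e+01, -2.44213057e+01,  7.18204002e-02,
        5.62207494e-02, -1.15008074e-04]), 'tool_pos': array([171.31403071, 495.85496133, 240.04301849]), 'tcp_rot': array([-1.57233260e+00,  2.36429995e-04, -3.32821915e-01]), 'contact_force': array([ 0.53553104,  0.2410856 , -0.05752731]), 'moment': array([ 0.00097107,  0.00190504, -0.02698448]), 'grip_width': 91.39670882508555}
scene {'mtx': array([[440.71106228,   0.        , 322.9102713 ],
       [  0.        , 440.71106228, 239.49128014],
       [  0.        ,   0.        ,   1.        ]]), 'distortion': array([-0.03893851,  0.        ,  0.        ,  0.        ,  0.        ]), 'rvec': array([ 2.30471376,  0.88622442, -0.30746615]), 'tvec': array([-419.44408518, -192.87210113, 1257.75645242])}
top {'mtx': array([[518.13268406,   0.        , 315.93937948],
       [  0.        , 518.13268406, 229.9449263 ],
       [  0.        ,   0.        ,   1.        ]]), 'distortion': array([-0.1324383,  0.       ,  0.       ,  0.       ,  0.       ]), 'rvec': array([ 2.17402267, -2.16325604,  0.06378204]), 'tvec': array([  63.81382777,  522.68802442, 1050.84810774])}
```

View pics/scene0.png

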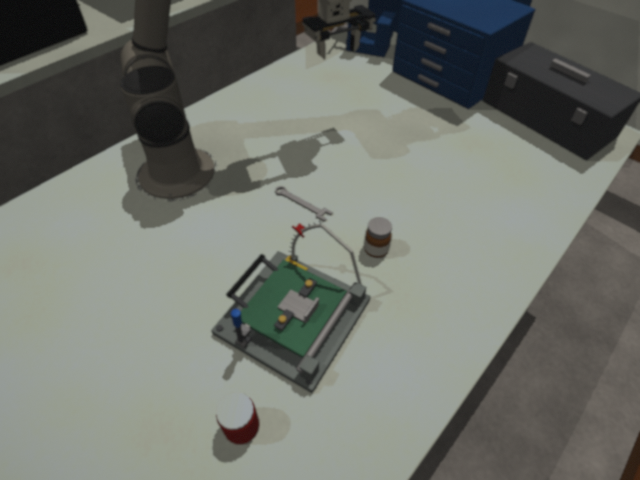

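View pics/top0.png

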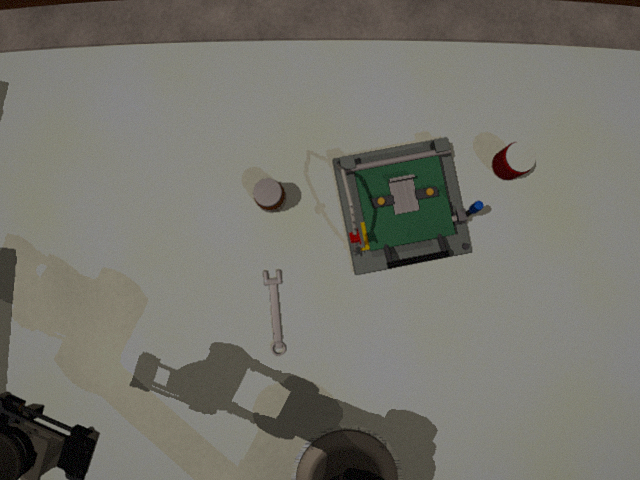

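```bash
cat > h.py <<'E'
import numpy as np, cv2
from plant import bot,vision
from scipy.spatial.transform import Rotation as Rn
def cam(n):
    c=vision.camera_info(n); R=cv2.Rodrigues(np.array(c['rvec']))[0]; return np.array(c['mtx']),np.array(c['distortion']),R,np.array(c['tvec']).ravel()
def ray(c,p):
    K,D,R,t=c; u=cv2.undistortPoints(np.array([[p]],float),K,D)[0,0]
    d=R.T@np.array([u[0],u[1],1]); return -R.T@t,d/np.linalg.norm(d)
def onz(c,p,z):
    o,d=ray(c,p); return o+d*(z-o[2])/d[2]
def proj(c,P):
    K,D,R,t=c; return cv2.projectPoints(np.atleast_2d(np.array(P,float)),cv2.Rodrigues(R)[0],t,K,D)[0][:,0]
def tri(c1,p1,c2,p2):
    o1,d1=ray(c1,p1);o2,d2=ray(c2,p2)
    A=np.stack([d1,-d2],1); s=np.linalg.lstsq(A,o2-o1,rcond=None)[0]
    a=o1+s[0]*d1;b=o2+s[1]*d2; return (a+b)/2,np.linalg.norm(a-b)
E
python3 - <<'E'
import cv2
t=cv2.imread('pics/top0.png'); s=cv2.imread('pics/scene0.png')
cv2.imwrite('pics/topz.png',cv2.resize(t[125:285,320:520],None,fx=4,fy=3.75 if 0 else 4,interpolation=cv2.INTER_CUBIC)[:600])
cv2.imwrite('pics/scenez.png',cv2.resize(s[210:390,205:385],None,fx=3.3,fy=3.3,interpolation=cv2.INTER_CUBIC))
E
```

```text
(no output)
```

View pics/topz.png

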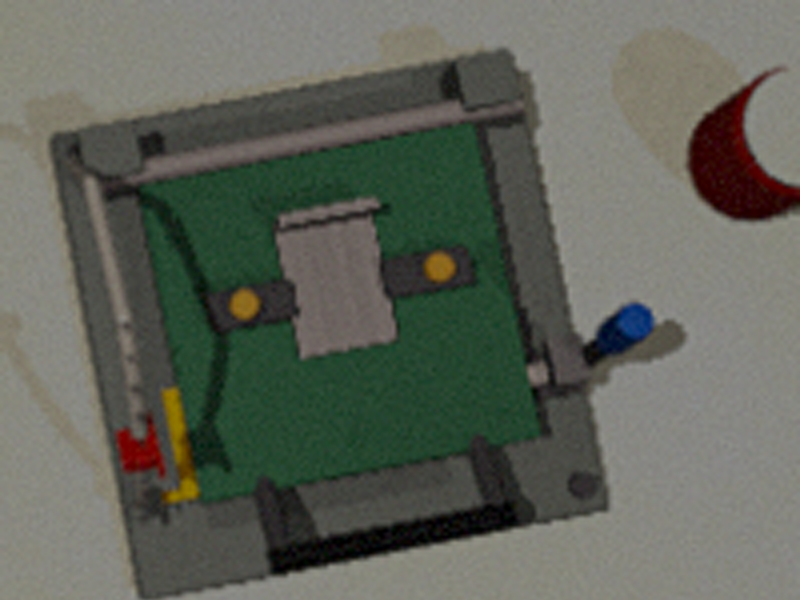

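View pics/scenez.png

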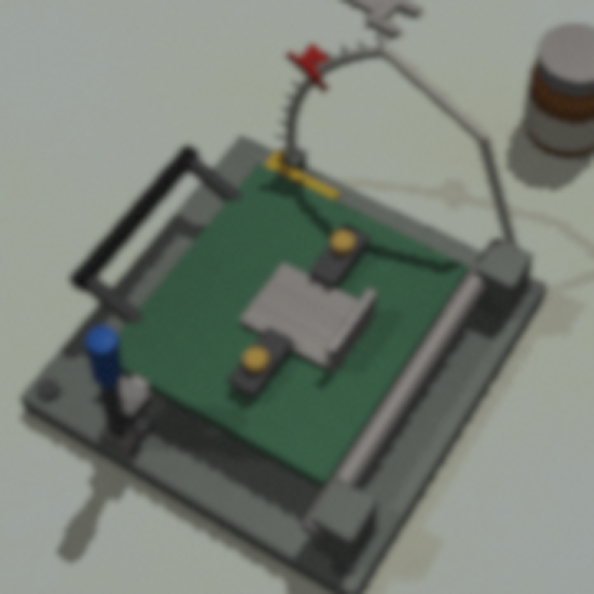

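```bash
cat > m.py <<'E'
from h import *
t=cam('top'); s=cam('scene')
px={'FL':(143,598),'FR':(606,510),'BL':(53,137),'BR':(513,52)}
C={k:onz(t,(v[0]/4+320-.4,v[1]/4+125-.4),20) for k,v in px.items()}
for k,v in C.items(): print(k,v.round(1))
sp={'FL':(240,138),'FR':(24,398),'BR':(358,590),'BL':(545,292)}
for k,v in sp.items():
    p=(v[0]/3.3+205,v[1]/3.3+210); print(k,onz(s,p,20).round(1), tri(t,(px[k][0]/4+319.6,px[k][1]/4+124.6),s,p))
loc=np.array([[-125,125],[-125,-125],[125,125],[125,-125]]);W=np.array([C[k][:2] for k in px])
c=W.mean(0); d=W-c; th=np.arctan2((loc[:,0]*d[:,1]-loc[:,1]*d[:,0]).sum(),(loc*d).sum())
print(c,th,np.hypot(*d.T))
E
python3 m.py
```

```text
FL [431.6 -15.3  20. ]
FR [ 477.6 -256.5   20. ]
BL [672.7  31.8  20. ]
BR [ 720.2 -212.3   20. ]
FL [434.7 -18.5  20. ] (array([431.47640375, -15.68689321,  14.64491727]), np.float64(0.25632545584884203))
FR [ 483.5 -257.1   20. ] (array([ 478.89381637, -256.89112205,   13.86517904]), np.float64(3.3092660693640963))
BR [ 723.3 -206.4   20. ] (array([ 721.78200321, -209.42217611,   22.55136229]), np.float64(6.3724922300105975))
BL [678.5  26.5  20. ] (array([675.11561535,  31.90304716,  10.03533768]), np.float64(0.6434727249454477))
[ 575.52148507 -113.08659525] 0.18856111305556555 [174.01167621 173.65837971 174.41752907 175.44895634]
```

```bash
cat >> h.py <<'E'
J0=np.array([577.,-113.3,0]); TH=0.1886
RJ=Rn.from_euler('z',TH).as_matrix()
def j2w(p): return J0+RJ@np.array(p,float)
def w2j(p): return RJ.T@(np.array(p)-J0)
def bar(a,y=0): # tilt
    v=np.array([-207,22.]);c,s_=np.cos(a),np.sin(a)
    # rotate: front up
    return j2w([90+v[0]*c+v[1]*s_, y, 50-v[0]*s_+v[1]*c])
def ptr(a,y=106,z0=0): return j2w([90-165*np.cos(a),y,50+165*np.sin(a)])
E
python3 - <<'E'
from h import *
def cen(im,f):
    m=f(*[im[:,:,i].astype(int) for i in range(3)]).astype(np.uint8)
    n,l,st,c=cv2.connectedComponentsWithStats(m); return [(st[i],c[i].round(1)) for i in range(1,n) if st[i,4]>8]
for n in ['top','scene']:
    im=cv2.imread(f'pics/{n}0.png')[:,:,::-1]; c=cam(n)
    print(n)
    for p in cen(im,lambda r,g,b:(r>130)&(g<70)&(b<70)): 
        o,d=ray(c,p[1]); oj=w2j(o);dj=RJ.T@d
        q=oj+dj*(114-oj[1])/dj[1]; print('red',p,q.round(1),np.hypot(q[0]-90,q[2]-50),np.arctan2(q[2]-50,90-q[0]))
    for p in cen(im,lambda r,g,b:(b>90)&(b>r*1.8)&(b>g*1.4)): print('blue',p)
    for p in cen(im,lambda r,g,b:(r>130)&(g>100)&(b<60)): print('yel',p)
    for k,P in dict(barL=bar(0,62),barR=bar(0,-62),ptr=ptr(0),grip=j2w([-50,-117,133]),griptop=j2w([-50,-117,155])).items(): print(k,P.round(1),proj(c,P).round(1))
E
```

```text
top
blue (array([475, 201,   8,   8,  54], dtype=int32), array([478.6, 204.6]))
yel (array([428, 189,   5,   5,  19], dtype=int32), array([429.6, 191.1]))
yel (array([379, 198,   5,   6,  22], dtype=int32), array([380.7, 200.5]))
yel (array([361, 223,   5,  11,  27], dtype=int32), array([363.1, 227.8]))
yel (array([363, 245,   6,   5,  16], dtype=int32), array([365.9, 247.2]))
barL [450.5 -74.3  72. ] [[386.8 264.7]]
barR [ 473.7 -196.1   72. ] [[448.2 253. ]]
ptr [483.5 -23.2  50. ] [[360.1 248.3]]
grip [ 549.8 -237.6  133. ] [[476.9 211.2]]
griptop [ 549.8 -237.6  155. ] [[480.3 209.7]]
scene
blue (array([231, 309,  10,   8,  62], dtype=int32), array([235.1, 312.5]))
yel (array([298, 264,   9,   5,  16], dtype=int32), array([301.6, 266.3]))
barL [450.5 -74.3  72. ] [[263.1 255.6]]
barR [ 473.7 -196.1   72. ] [[227.7 296.1]]
ptr [483.5 -23.2  50. ] [[290.4 256.2]]
grip [ 549.8 -237.6  133. ] [[232.3 315.8]]
griptop [ 549.8 -237.6  155. ] [[230.5 309.6]]
```

```bash
python3 - <<'E'
from h import *
for n in ['top','scene']:
    im=cv2.imread(f'pics/{n}0.png')[:,:,::-1].astype(int); c=cam(n); r,g,b=im[:,:,0],im[:,:,1],im[:,:,2]
    m=((r>90)&(r>2.2*g)&(r>2.2*b)).astype(np.uint8)
    nn,l,st,cc=cv2.connectedComponentsWithStats(m)
    for i in range(1,nn):
        if st[i,4]<8: continue
        print(n,st[i],cc[i].round(1))
        if abs(cc[i][0]-355)>65: continue
        for y in (110,116):
            o,d=ray(c,cc[i]); oj=w2j(o);dj=RJ.T@d
            q=oj+dj*(y-oj[1])/dj[1]; print('red',q.round(1),np.hypot(q[0]-90,q[2]-50),np.arctan2(q[2]-50,90-q[0]))
    for a in np.arange(.3,.85,.1): print(a,proj(c,ptr(a,114)).round(1))
E
```

```text
top [349 231  12  12  80] [354.5 236.9]
red [-47.9 110.    6.1] 144.72233032641597 -0.307871865213119
red [-53.4 116.  100.8] 152.0993344045081 0.34020182144566924
0.3 [[356.9 244.1]]
0.4 [[356.8 240.7]]
0.5 [[356.5 236.4]]
0.6000000000000001 [[356.  231.3]]
0.7000000000000002 [[355.4 225.3]]
0.8000000000000003 [[354.6 218.6]]
scene [295 225   8   8  32] [298.8 228.2]
red [-50.9 110.  156.7] 176.70310296359358 0.6481184852203918
red [-55.1 116.  148.4] 175.28752370727727 0.595856908683421
0.3 [[294.2 241.5]]
0.4 [[296.1 238. ]]
0.5 [[298.6 234.9]]
0.6000000000000001 [[301.9 232.2]]
0.7000000000000002 [[305.7 229.9]]
0.8000000000000003 [[310.3 228.2]]
```

```bash
python3 - <<'E'
from h import *
P,e=tri(cam('top'),(354.5,236.9),cam('scene'),(298.8,228.2)); q=w2j(P)
print(P,e,q,np.hypot(q[0]-90,q[2]-50),np.arctan2(q[2]-50,90-q[0]))
t=cam('top');s=cam('scene')
for n,p in dict(jar=(269,194),tin=(514,160)).items(): print(n,onz(t,p,85).round())
for p in [(273,275),(279,348)]: print(onz(t,p,5).round())
E
```

```text
[499.50997966  -7.35168434 145.36569949] 0.8428434796346727 [-56.25233824 118.59773728 145.36569949] 174.5977178525616 0.5778239305696012
jar [588. 158.  85.]
tin [ 659. -330.   85.]
[429. 156.   5.]
[277. 142.   5.]
```

```bash
cat >> h.py <<'E'
def mv(P,yaw=TH-np.pi/2,o=None):
    o=o or bot.get_obs(); rpy=o['tcp_rot']; R=Rn.from_euler('xyz',rpy).as_matrix()
    d=R.T@(np.array(P)-o['tool_pos'])/10
    ty=R[:,2]; cur=np.arctan2(-ty[0],ty[1]); t=-((yaw-cur+np.pi)%(2*np.pi)-np.pi)
    print('shift cm',d.round(2),'turn',round(t,3),'n',np.linalg.norm(d)/6.25,abs(t)/.187)
def st():
    o=bot.get_obs(); print('t',o['time'],'pos',o['tool_pos'].round(1),'rot',np.round(o['tcp_rot'],3),'F',np.round(o['contact_force'],2),'w',round(o['grip_width'],1),'tcpjig',w2j(o['tool_pos']).round(1))
E
python3 - <<'E'
from h import *
mv([400,300,240]); print(j2w([-120,-117,139]))
E
```

```text
shift cm [ 2.801e+01  2.000e-02 -1.105e+01] turn 1.049 n 4.817590230534297 5.611678642348582
[ 481.0634958  -250.72338652  139.        ]
```

>>> apply_moves:
  rows:
    - [[28,0,-11],1.05,0]
    - [[28,0,-11],1.05,0]
    - [[28,0,-11],1.05,0]
    - [[28,0,-11],1.05,0]
    - [[28,0,-11],1.05,0]

```text
time: 0.72
tool_pos: [401.4, 298.6, 240.0]
tcp_rot: [-1.572, -0.001, -1.278]
contact_force: [-0.6, 0.6, 0.3]
grip_width: 46.6
```

```bash
python3 - <<'E'
from h import *
st(); mv(j2w([-125,-117,230]))
E
```

```text
t 0.725 pos [401.4 298.6 240. ] rot [-1.572e+00 -1.000e-03 -1.278e+00] F [-0.58  0.56  0.26] w 46.6 tcpjig [-95.2 437.5 240. ]
shift cm [54.84  1.07 -8.75] turn 0.105 n 8.886860510204048 0.5597778575164852
```

>>> apply_moves:
  rows:
    - [[54.8,1,-8.8],0.1,0]
    - [[54.8,1,-8.8],0.1,0]
    - [[54.8,1,-8.8],0.1,0]
    - [[54.8,1,-8.8],0.1,0]
    - [[54.8,1,-8.8],0.1,0]

```text
time: 1.35
tool_pos: [442.3, -11.1, 234.8]
tcp_rot: [-1.572, -0.001, -1.377]
contact_force: [1.8, 0.0, 0.2]
grip_width: 1.1
```

```bash
python3 - <<'E'
from h import *
st(); mv(j2w([-125,-117,160]))
E
```

```text
t 1.35 pos [442.3 -11.1 234.8] rot [-1.572e+00 -1.000e-03 -1.377e+00] F [1.78 0.03 0.21] w 1.1 tcpjig [-113.2  125.7  234.8]
shift cm [24.26  7.5  -1.29] turn 0.005 n 4.067529213204775 0.025369854423744453
```

>>> apply_moves:
  rows:
    - [[24.2,0.5,-1.3],0,0]
    - [[24.2,0.5,-1.3],0,0]
    - [[24.2,0.5,-1.3],0,0]
    - [[24.2,0.5,-1.3],0,0]
    - [[24.2,6.5,-1.3],0,0]

```text
time: 1.98
tool_pos: [478.5, -257.0, 172.3]
tcp_rot: [-1.565, -0.01, -1.382]
contact_force: [0.4, 0.4, -1.0]
grip_width: 0.4
```

```bash
python3 - <<'E'
from h import *
st(); 
for n in ['scene','wrist']:
    cv2.imwrite(f'pics/{n}1.png',vision.capture(n)[:,:,::-1])
mv(j2w([-100,-117,139]))
E
```

```text
t 1.975 pos [ 478.5 -257.   172.3] rot [-1.565 -0.01  -1.382] F [ 0.39  0.42 -0.99] w 0.4 tcpjig [-123.7 -122.6  172.3]
shift cm [0.29 2.5  2.85] turn 0.003 n 0.6088921845705648 0.015766328803156957
```

View pics/scene1.png

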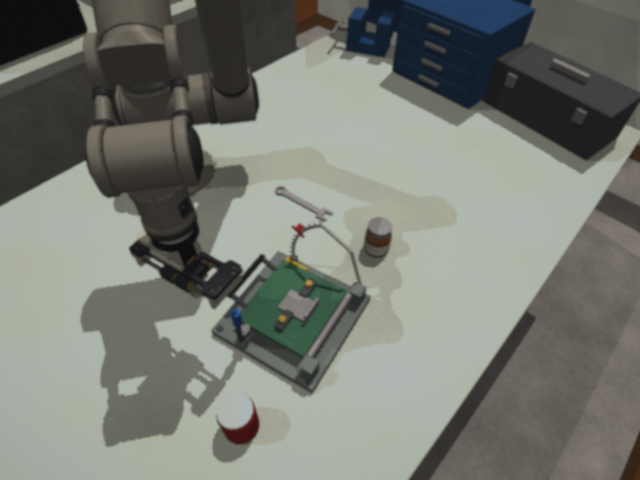

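View pics/wrist1.png

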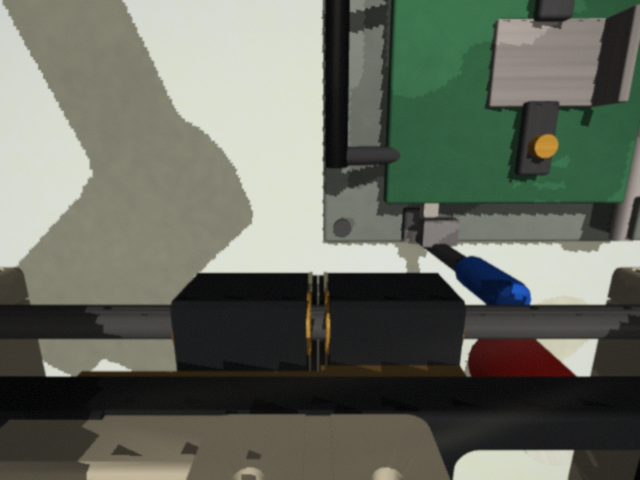

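```bash
python3 - <<'E'
from h import *
o=bot.get_obs(); R=Rn.from_euler('xyz',o['tcp_rot']).as_matrix(); c=cam('wrist'); p=o['tool_pos']
for l in [[0,14,0],[0,14,19],[0,14,-19],[0,-5,0],[9.5,14,0],[-9.5,14,0],[0,-52,19],[0,-52,-19]]: print(l,proj(c,p+R@np.array(l,float)).round())
print(w2j(-c[2].T@c[3]), w2j(p))
for k,P in dict(barR=bar(0,-62),grip=j2w([-50,-117,133]),cornerFR=j2w([-125,-125,20])).items(): print(k,proj(c,P).round())
E
```

```text
[0, 14, 0] [[319. 295.]]
[0, 14, 19] [[360. 295.]]
[0, 14, -19] [[279. 295.]]
[0, -5, 0] [[319. 314.]]
[9.5, 14, 0] [[319. 314.]]
[-9.5, 14, 0] [[319. 276.]]
[0, -52, 19] [[385. 386.]]
[0, -52, -19] [[255. 386.]]
[-127.60466908  -47.05989908  308.74982989] [-128.28477028 -114.43119173  164.33010028]
barR [[338. 171.]]
grip [[472. 288.]]
cornerFR [[324. 245.]]
```

```bash
python3 - <<'E'
from h import *
st()
im=vision.capture('scene')[:,:,::-1]; cv2.imwrite('pics/sc2.png',cv2.resize(im[215:365,120:320],None,fx=4,fy=4,interpolation=cv2.INTER_CUBIC))
c=cam('scene');o=bot.get_obs();R=Rn.from_euler('xyz',o['tcp_rot']).as_matrix()
for l in [[0,14,0],[0,14,19],[0,14,-19],[0,-52,0],[0,-52,95],[0,-52,-95]]: print(l,((proj(c,o['tool_pos']+R@np.array(l,float))-[120,215])*4).round())
E
```

```text
t 2.075 pos [ 472.4 -249.8  164.3] rot [-1.581  0.008 -1.379] F [-1.2   0.99 -0.71] w 0.3 tcpjig [-128.3 -114.4  164.3]
[0, 14, 0] [[316. 302.]]
[0, 14, 19] [[347. 320.]]
[0, 14, -19] [[285. 284.]]
[0, -52, 0] [[285. 219.]]
[0, -52, 95] [[457. 316.]]
[0, -52, -95] [[127. 130.]]
```

View pics/sc2.png

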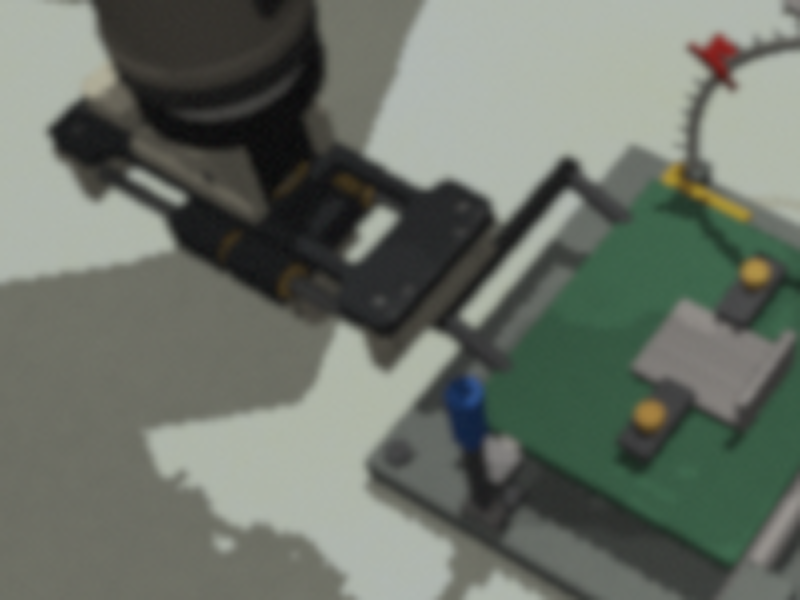

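```bash
python3 - <<'E'
from h import *
mv(j2w([-100,-117,139]))
for a in [0,.2,.4,.6,.8,1,1.15]:
    print(a,round(-50+100*np.sin(a)-9*np.cos(a)-19,1),round(25+100*np.cos(a)+9*np.sin(a)+14,1))
E
```

```text
shift cm [0.22 2.84 2.69] turn 0.004 n 0.6273408434777892 0.021761085567094527
0 -78.0 139.0
0.2 -58.0 138.8
0.4 -38.3 134.6
0.6 -20.0 126.6
0.8 -3.5 115.1
1 10.3 100.6
1.15 18.6 88.1
```

>>> apply_moves:
  rows:
    - [[0.2,2.7,2.5],0,0]
    - [[0.2,2.7,2.7],0,0]
    - [[0.2,2.7,2.7],0,0]

```text
time: 2.5
tool_pos: [501.4, -246.6, 142.4]
tcp_rot: [-1.576, 0.003, -1.377]
contact_force: [-1.1, -0.2, 0.3]
grip_width: 0.3
```

```bash
python3 - <<'E'
from h import *
st(); mv(j2w([-100,-117,139]))
E
```

```text
t 2.5 pos [ 501.4 -246.6  142.4] rot [-1.576  0.003 -1.377] F [-1.11 -0.22  0.3 ] w 0.3 tcpjig [ -99.3 -116.7  142.4]
shift cm [ 0.03  0.34 -0.07] turn 0.006 n 0.0559794074805575 0.029844362204323776
```

>>> apply_moves:
  rows:
    - [[0,0.3,2.1],0,0]
    - [[0,0.3,4.1],0,0]
    - [[0,0.8,6.1],0,0]
    - [[0,1.6,7.9],0,0]
    - [[0,2.7,9.6],0,0]

```text
time: 3.12
tool_pos: [596.5, -228.3, 117.0]
tcp_rot: [-1.573, 0.001, -1.377]
contact_force: [-0.3, -1.2, 1.1]
grip_width: 0.6
```

```bash
python3 - <<'E'
from h import *
st(); mv(j2w([10.3,-117,100.6]));mv(j2w([21,-117,86]))
E
```

```text
t 3.125 pos [ 596.5 -228.3  117. ] rot [-1.573e+00  1.000e-03 -1.377e+00] F [-0.3  -1.2   1.06] w 0.6 tcpjig [  -2.4 -116.6  117. ]
shift cm [0.05 1.64 1.27] turn 0.006 n 0.33162285311769024 0.030205708947372904
shift cm [0.05 3.09 2.35] turn 0.006 n 0.6211617623878598 0.030205708947372904
```

>>> apply_moves:
  rows:
    - [[0,0.8,0.7],0,0]
    - [[0,1.6,1.3],0,0]
    - [[0,2.4,1.9],0,0]
    - [[0,3.1,2.4],0,0]
    - [[0,3.1,2.4],0,0]

```text
time: 3.75
tool_pos: [619.7, -223.4, 84.9]
tcp_rot: [-1.575, 0.002, -1.376]
contact_force: [0.2, -1.0, 0.1]
grip_width: 0.4
```

```bash
python3 - <<'E'
from h import *
st()
im=vision.capture('scene')[:,:,::-1]; cv2.imwrite('pics/sc3.png',cv2.resize(im[215:415,120:380],None,fx=3,fy=3,interpolation=cv2.INTER_CUBIC))
cv2.imwrite('pics/w3.png',vision.capture('wrist')[:,:,::-1])
E
```

```text
t 3.75 pos [ 619.7 -223.4   84.9] rot [-1.575  0.002 -1.376] F [ 0.24 -0.98  0.15] w 0.4 tcpjig [  21.3 -116.1   84.9]
```

View pics/sc3.png

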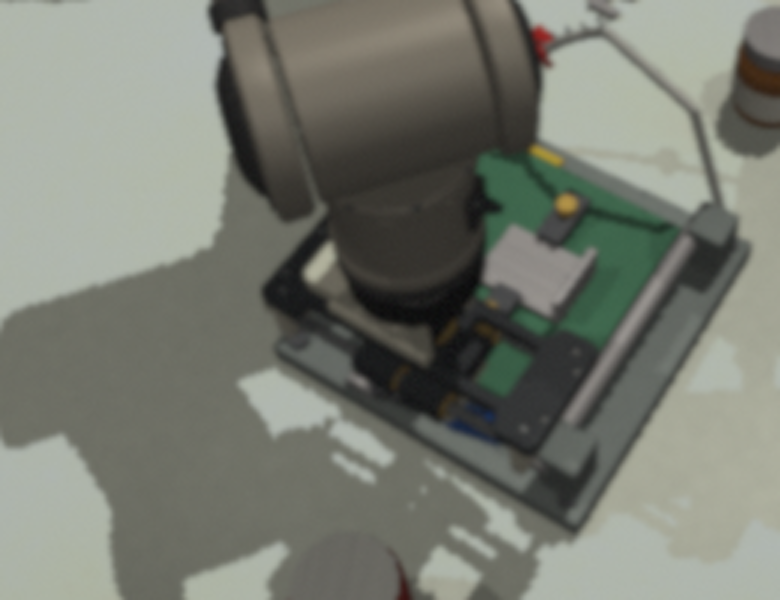

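View pics/w3.png

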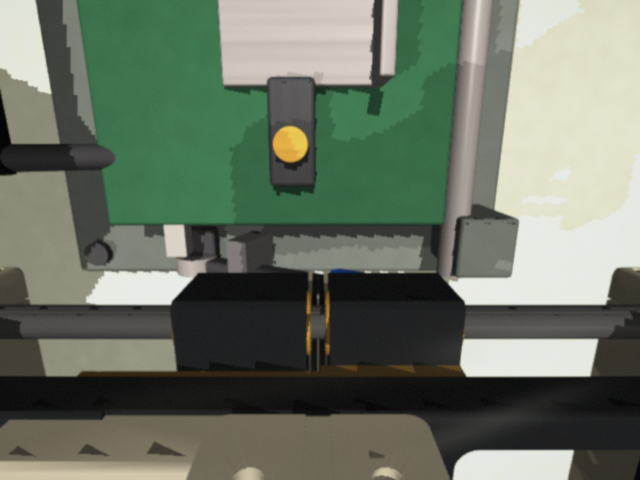

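>>> apply_moves:
  rows:
    - [[0,-5,-0.3],0,2.2]
    - [[0,-11,-0.5],0,2.2]
    - [[-6,-13,-6],0,2.2]
    - [[-11.7,-13,-12],0,2.2]
    - [[-11.7,-13,-13.8],0,2.2]

```text
time: 4.47
tool_pos: [460.5, -134.2, 217.1]
tcp_rot: [-1.572, 0.0, -1.376]
contact_force: [0.1, -0.7, 0.6]
grip_width: 22.1
```

>>> apply_moves:
  rows:
    - [[0,0,0],0,2.2]
    - [[0,0,0],0,2.2]

```text
time: 4.72
tool_pos: [461.2, -134.7, 218.0]
tcp_rot: [-1.57, -0.001, -1.376]
contact_force: [0.7, 0.1, 0.7]
grip_width: 21.8
```

```bash
python3 - <<'E'
from h import *
st(); mv(j2w([-117,0,110])); mv(j2w([-117,0,77]))
im=vision.capture('top')[:,:,::-1]; cv2.imwrite('pics/t4.png',cv2.resize(im[125:275,320:520],None,fx=4,fy=4,interpolation=cv2.INTER_CUBIC))
st();cv2.imwrite('pics/w4.png',vision.capture('wrist')[:,:,::-1])
c=cam('wrist'); print(proj(c,[bar(0,62),bar(0,-62),bar(0,0),bot.get_obs()['tool_pos'],j2w([-125,-125,20])]).round())
E
```

```text
t 4.725 pos [ 461.2 -134.7  218. ] rot [-1.570e+00 -1.000e-03 -1.376e+00] F [0.67 0.13 0.69] w 21.8 tcpjig [-117.8    0.7  218. ]
shift cm [ 0.06 10.8   0.07] turn 0.006 n 1.72852745914791 0.033812669000486885
shift cm [ 0.06 14.1   0.07] turn 0.006 n 2.256507270748389 0.033812669000486885
t 4.775 pos [ 461.6 -134.9  217.7] rot [-1.571e+00 -1.000e-03 -1.376e+00] F [0.5  0.15 0.72] w 22.1 tcpjig [-117.4    0.4  217.7]
[[320. 153.]
 [319. 301.]
 [319. 231.]
 [319. 309.]
 [311. 336.]]
```

View pics/t4.png

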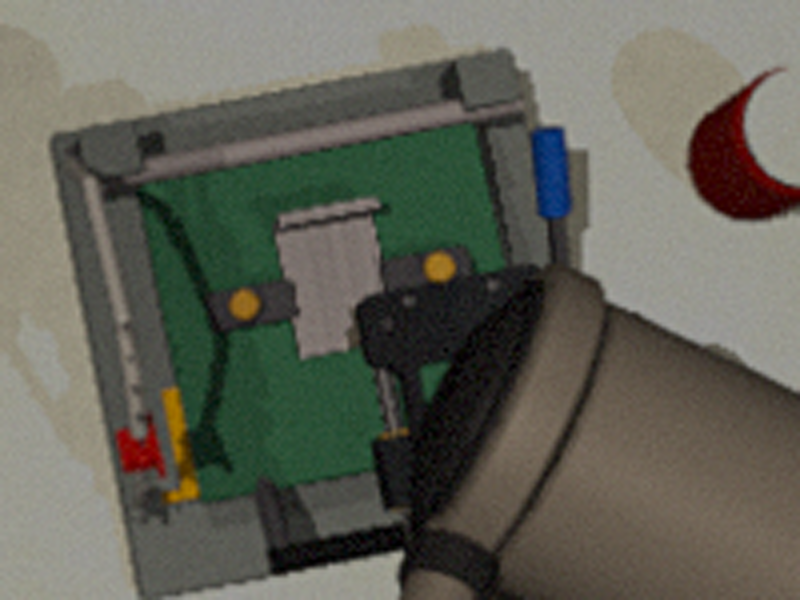

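View pics/w4.png

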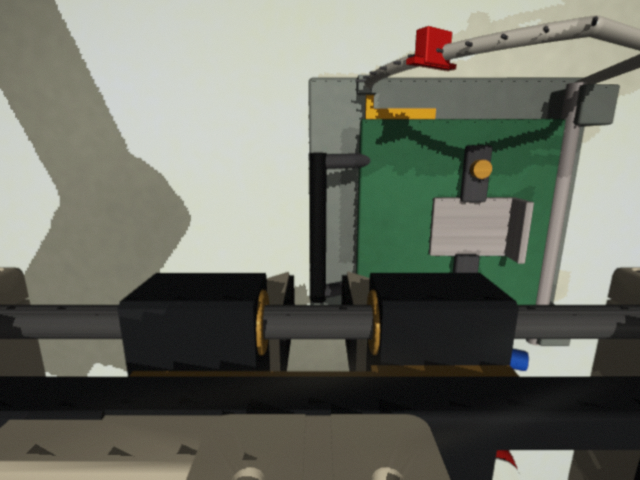

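```bash
python3 - <<'E'
from h import *
c=cam('top')
def yp(c,p,y):
    o,d=ray(c,p); oj=w2j(o);dj=RJ.T@d; return oj+dj*(y-oj[1])/dj[1]
from scipy.optimize import minimize_scalar
f=lambda a:np.linalg.norm(proj(c,j2w([-50+108*np.sin(a),-117,25+108*np.cos(a)]))[0]-np.array([457.6,167.6]))
r=minimize_scalar(f,bounds=(.5,1.4),method='bounded');print('lever',r.x,r.fun)
im=cv2.imread('pics/w4.png').astype(int); b,g,r=[im[:,:,i] for i in range(3)]
m=((r>90)&(r>2.2*g)&(r>2.2*b)).astype(np.uint8); n,l,s,cc=cv2.connectedComponentsWithStats(m)
cw=cam('wrist')
for i in range(1,n):
    if s[i,4]>40: print(s[i],cc[i])
i=np.argmax(s[1:,4])+1
for k,p in (('top',(354.5,236.9)),('scene',(298.8,228.2))):
    P,e=tri(cw,cc[i],cam(k),p);q=w2j(P);print(k,e,q.round(1),np.hypot(q[0]-90,q[2]-50),np.arctan2(q[2]-50,90-q[0]))
E
```

```text
lever 1.1363118815905708 0.5030759403980448
[ 406   27   46   42 1187] [430.41027801  46.9494524 ]
[497 451  18  14 117] [505.05128205 455.91452991]
top 2.4868112918706595 [-56.8 119.5 144.1] 174.4325737499425 0.5701280471745955
scene 0.4651674236710022 [-57.7 120.3 143. ] 174.55657496583464 0.5621225449308251
```

>>> apply_moves:
  rows:
    - [[0,5,0],0,2.2]
    - [[0,10,0],0,2.2]
    - [[0,12.5,0],0,2.2]
    - [[0,14,0],0,2.2]
    - [[0,14.8,0],0,2.2]

```text
time: 5.45
tool_pos: [462.1, -135.4, 68.1]
tcp_rot: [-1.572, 0.0, -1.376]
contact_force: [-0.0, 0.2, 0.4]
grip_width: 22.2
```

```bash
python3 - <<'E'
from h import *
st(); 
cv2.imwrite('pics/w5.png',vision.capture('wrist')[:,:,::-1])
E
```

```text
t 5.45 pos [ 462.1 -135.4   68.1] rot [-1.572  0.    -1.376] F [-0.01  0.17  0.39] w 22.2 tcpjig [-117.    -0.2   68.1]
```

View pics/w5.png

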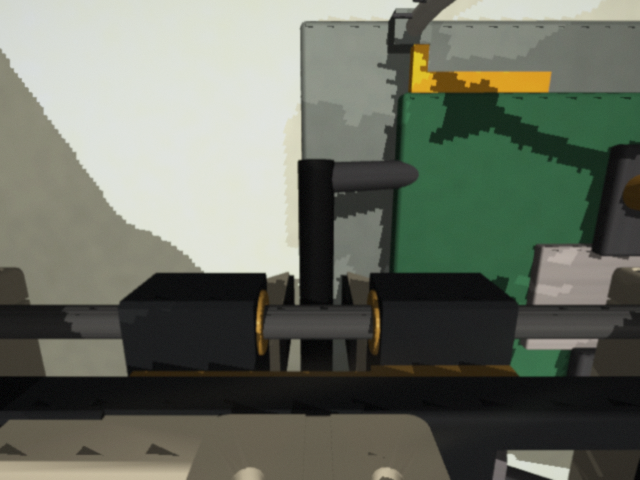

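Bar (column ~317) sits between the two fingers (294..342). Close.

>>> apply_moves:
  rows:
    - [[0,0,0],0,0]
    - [[0,0,0],0,0]
    - [[0,0,0],0,0]
    - [[0,0,0],0,0]

```text
time: 6.0
tool_pos: [461.6, -135.6, 67.9]
tcp_rot: [-1.573, -0.0, -1.376]
contact_force: [-2.6, -3.4, -2.7]
grip_width: 13.0
```

```bash
python3 - <<'E'
from h import *
st(); o=bot.get_obs(); p=w2j(o['tool_pos']); b0=w2j(bar(0))
for a in [.1,.2,.3,.4,.5,.57]:
    b=w2j(bar(a)); d=b-b0; print(a,b.round(1),'shift y',(-d[2]/10).round(2),'z',(d[0]/10).round(2))
E
```

```text
t 6.0 pos [ 461.6 -135.6   67.9] rot [-1.573 -0.    -1.376] F [-2.65 -3.41 -2.68] w 13.0 tcpjig [-117.6   -0.3   67.9]
0.1 [-113.8    0.    92.6] shift y -2.06 z 0.32
0.2 [-108.5    0.   112.7] shift y -4.07 z 0.85
0.3 [-101.3   -0.   132.2] shift y -6.02 z 1.57
0.4 [-92.1   0.  150.9] shift y -7.89 z 2.49
0.5 [-81.1  -0.  168.5] shift y -9.65 z 3.59
0.57 [-72.4   0.  180.2] shift y -10.82 z 4.46
```

>>> apply_moves:
  rows:
    - [[0,-1,0.15],0,0]
    - [[0,-2.05,0.3],0,0]
    - [[0,-3.1,0.6],0,0]
    - [[0,-4.05,0.85],0,0]
    - [[0,-5,1.2],0,0]

```text
time: 6.62
tool_pos: [472.8, -133.4, 118.7]
tcp_rot: [-1.575, -0.0, -1.376]
contact_force: [-4.7, -5.0, -2.7]
grip_width: 13.5
```

```bash
python3 - <<'E'
from h import *
st(); p=w2j(bot.get_obs()['tool_pos'])
g=p+[0,0,4.5]; print('tilt est',np.arctan2(g[2]-50,90-g[0])-np.arctan2(22,207), np.hypot(g[2]-50,90-g[0]))
for a in [.35,.4,.45,.5,.54]:
    d=w2j(bar(a))-[.6,0,4.1]-p; print(a,'y',(-d[2]/10).round(2),'z',(d[0]/10).round(2))
E
```

```text
t 6.625 pos [ 472.8 -133.4  118.7] rot [-1.575 -0.    -1.376] F [-4.66 -5.02 -2.68] w 13.5 tcpjig [-106.1   -0.2  118.7]
tilt est 0.25157463228642707 209.31809305830217
0.35 y -1.88 z 0.86
0.4 y -2.8 z 1.34
0.45 y -3.7 z 1.87
0.5 y -4.57 z 2.44
0.54 y -5.25 z 2.93
```

>>> apply_moves:
  rows:
    - [[0,-0.9,0.35],0,0]
    - [[0,-1.9,0.85],0,0]
    - [[0,-2.8,1.35],0,0]
    - [[0,-3.7,1.85],0,0]
    - [[0,-4.5,2.35],0,0]

```text
time: 7.25
tool_pos: [494.9, -129.0, 164.6]
tcp_rot: [-1.578, -0.0, -1.375]
contact_force: [-6.5, -4.4, -0.2]
grip_width: 12.6
```

>>> apply_moves:
  rows:
    - [[0,0,0],0,0]
    - [[0,0,0],0,0]

```text
time: 7.5
tool_pos: [495.1, -129.0, 165.0]
tcp_rot: [-1.577, -0.001, -1.375]
contact_force: [-1.9, -4.5, -3.0]
grip_width: 12.9
```

```bash
python3 - <<'E'
from h import *
st(); p=w2j(bot.get_obs()['tool_pos'])
g=p+[.6,0,4.5]; print('tilt est',np.arctan2(g[2]-50,90-g[0])-np.arctan2(22,207), np.hypot(g[2]-50,90-g[0]))
for n in ['wrist','scene','top']:
    im=vision.capture(n)[:,:,::-1]; cv2.imwrite(f'pics/{n}6.png',im)
s=cv2.imread('pics/scene6.png');cv2.imwrite('pics/scene6z.png',cv2.resize(s[200:300,230:390],None,fx=5,fy=5,interpolation=cv2.INTER_CUBIC))
E
```

```text
t 7.5 pos [ 495.1 -129.   165. ] rot [-1.577e+00 -1.000e-03 -1.375e+00] F [-1.87 -4.52 -2.96] w 12.9 tcpjig [-8.34e+01 -1.00e-01  1.65e+02]
tilt est 0.49893693953360907 210.08212008466737
```

View pics/wrist6.png

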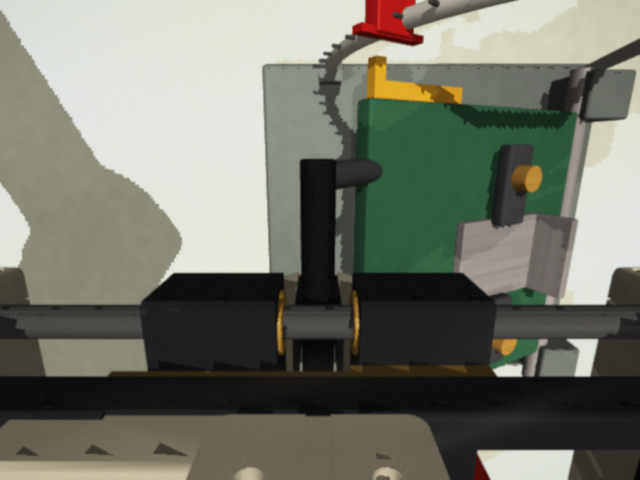

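View pics/scene6z.png

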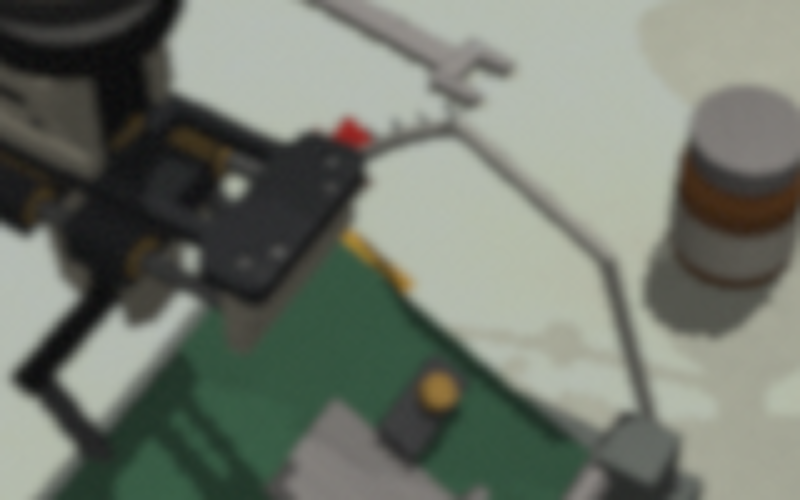

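View pics/top6.png

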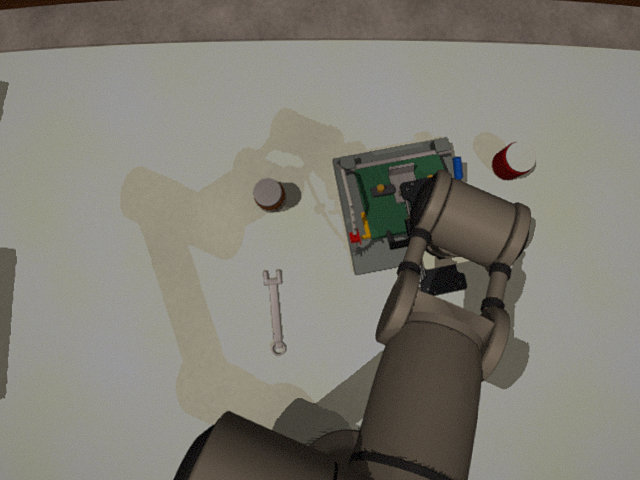

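```bash
python3 - <<'E'
from h import *
cw=cam('wrist'); print('tcp',w2j(bot.get_obs()['tool_pos']))
for a in [.45,.5,.55,.6,.65]:
    print(a,'ptr',proj(cw,ptr(a,106)).round(1)[0],'mark',proj(cw,ptr(a,110)).round(1)[0], 'r175 y119',proj(cw,j2w([90-174.5*np.cos(a),119,50+174.5*np.sin(a)])).round(1)[0])
s=cv2.imread('pics/wrist6.png');cv2.imwrite('pics/wrist6z.png',cv2.resize(s[0:120,310:470],None,fx=5,fy=5,interpolation=cv2.INTER_CUBIC))
t=cv2.imread('pics/top6.png');cv2.imwrite('pics/top6z.png',cv2.resize(t[200:270,335:415],None,fx=8,fy=8,interpolation=cv2.INTER_CUBIC))
E
```

```text
tcp [-8.36308430e+01 -6.61798380e-02  1.64569976e+02]
0.45 ptr [375.  62.] mark [375.4  52.6] r175 y119 [358.6  28.4]
0.5 ptr [385.7  58.5] mark [386.2  48.7] r175 y119 [369.7  22.9]
0.55 ptr [398.1  54.8] mark [398.7  44.6] r175 y119 [382.8  17.1]
0.6 ptr [412.4  50.9] mark [413.1  40.2] r175 y119 [398.1  10.9]
0.65 ptr [428.7  46.8] mark [429.6  35.6] r175 y119 [415.7   4.2]
```

View pics/wrist6z.png

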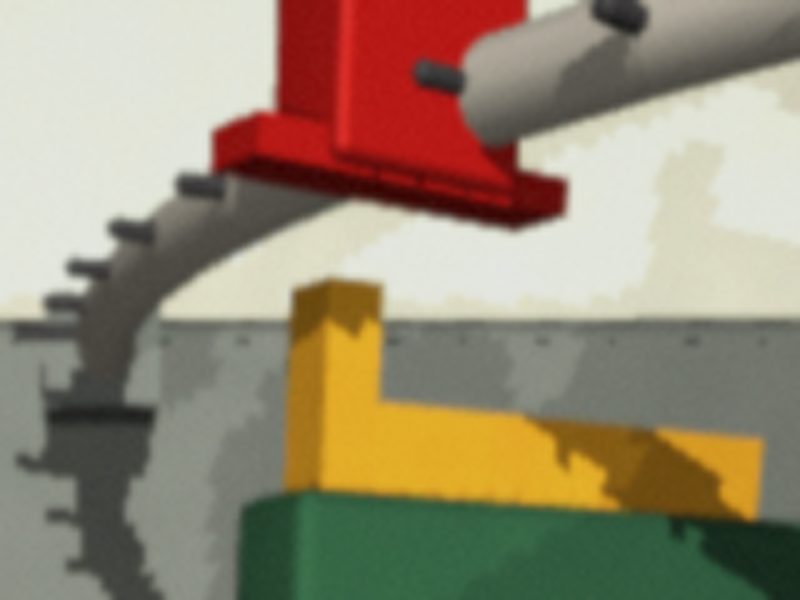

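View pics/top6z.png

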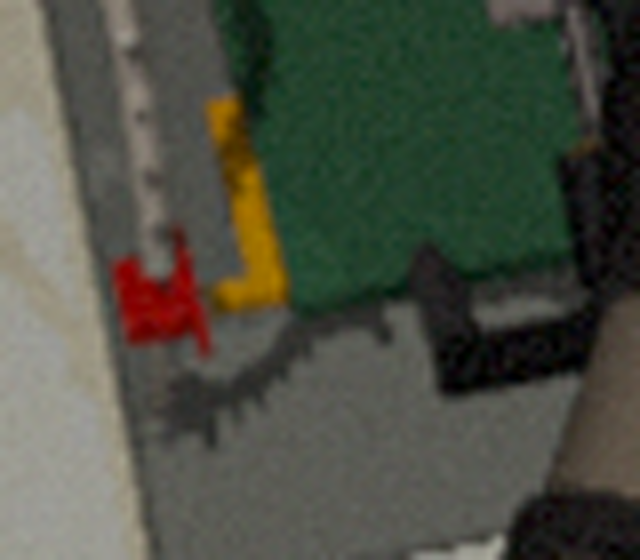

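```bash
python3 - <<'E'
from h import *
cw=cam('wrist')
def pt(a,r,t,y):
    er=np.array([-np.cos(a),0,np.sin(a)]); et=np.array([np.sin(a),0,np.cos(a)])
    v=np.array([90,0,50])+er*r+et*t; v[1]=y; return j2w(v)
for a in [.5,.55,.6]:
    for y in (110,113):
        q=proj(cw,[pt(a,165+i,j,y) for i,j in ((-10,-9),(-10,9),(10,9),(10,-9))]); print(a,y,((q-[310,0])*5).round().tolist())
for a in [.44,.47,.5]:
    q=proj(cw,[pt(a,165+i,j,106) for i,j in ((-3,-3),(-3,3),(3,3),(3,-3),(0,0))]); print('ptr',a,((q-[310,0])*5).round().tolist())
    q=proj(cw,[bar(a,62),bar(a,30)]);print('bar',q.round(1).tolist())
E
```

```text
0.5 110 [[404.0, 277.0], [536.0, 236.0], [353.0, 205.0], [231.0, 251.0]]
0.5 113 [[406.0, 243.0], [538.0, 198.0], [355.0, 164.0], [232.0, 215.0]]
0.55 110 [[456.0, 260.0], [606.0, 216.0], [429.0, 180.0], [286.0, 229.0]]
0.55 113 [[458.0, 224.0], [609.0, 177.0], [431.0, 137.0], [287.0, 191.0]]
0.6 110 [[515.0, 242.0], [685.0, 196.0], [516.0, 153.0], [350.0, 206.0]]
0.6 113 [[518.0, 205.0], [689.0, 155.0], [519.0, 108.0], [351.0, 166.0]]
ptr 0.44 [[324.0, 322.0], [360.0, 310.0], [305.0, 304.0], [271.0, 316.0], [315.0, 313.0]]
bar [[310.2, 160.4], [310.1, 237.0]]
ptr 0.47 [[353.0, 312.0], [391.0, 300.0], [338.0, 293.0], [300.0, 306.0], [345.0, 303.0]]
bar [[318.3, 161.1], [317.7, 240.3]]
ptr 0.5 [[384.0, 302.0], [426.0, 290.0], [373.0, 282.0], [331.0, 295.0], [378.0, 292.0]]
bar [[327.5, 161.8], [326.3, 243.7]]
```

```bash
python3 - <<'E'
from h import *
cw=cam('wrist')
def yp(p,y):
    o,d=ray(cw,(p[0]/5+310-.4,p[1]/5-.4)); oj=w2j(o);dj=RJ.T@d; q=oj+dj*(y-oj[1])/dj[1]; return q
for dr in (0,20):
  for nm,p,y in [('outer low',(228,170),110),('inner low',(515,228),110),('outer hi',(260,115),113),('inner hi',(565,180),113),('ptr tip c',(338,287),106)]:
    q=yp((p[0],p[1]+dr),y); print(dr,nm,q.round(1),'r',np.hypot(q[0]-90,q[2]-50).round(1),'a',np.arctan2(q[2]-50,90-q[0]).round(3))
E
```

```text
0 outer low [-70.7 110.  151.9] r 190.3 a 0.565
0 inner low [-44.5 110.  135.4] r 159.3 a 0.566
0 outer hi [-68.7 113.  154.8] r 190.2 a 0.584
0 inner hi [-41.2 113.  138.3] r 158.2 a 0.592
0 ptr tip c [-59.  106.  131.9] r 170.0 a 0.502
20 outer low [-70.2 110.  146.4] r 187.0 a 0.542
20 inner low [-42.8 110.  128.6] r 154.3 a 0.534
20 outer hi [-68.2 113.  150. ] r 187.1 a 0.564
20 inner hi [-39.6 113.  132.3] r 153.5 a 0.566
20 ptr tip c [-57.8 106.  123.8] r 165.2 a 0.463
```

>>> apply_moves:
  rows:
    - [[0,-0.3,0.2],0,0]
    - [[0,-0.7,0.5],0,0]
    - [[0,-1.1,0.8],0,0]
    - [[0,-1.35,1],0,0]
    - [[0,-1.35,1],0,0]

```text
time: 8.28
tool_pos: [504.5, -127.1, 178.5]
tcp_rot: [-1.579, -0.0, -1.375]
contact_force: [-4.8, -2.9, -1.0]
grip_width: 13.3
```

>>> apply_moves:
  rows:
    - [[0,0,0],0,0]
    - [[0,0,0],0,0]

```text
time: 8.52
tool_pos: [504.6, -127.1, 178.7]
tcp_rot: [-1.579, -0.001, -1.375]
contact_force: [-2.1, -3.4, -1.1]
grip_width: 13.3
```

```bash
python3 - <<'E'
from h import *
st(); p=w2j(bot.get_obs()['tool_pos'])
for n in ['wrist','top']:
    im=vision.capture(n)[:,:,::-1]; cv2.imwrite(f'pics/{n}7.png',im)
s=cv2.imread('pics/wrist7.png');cv2.imwrite('pics/wrist7z.png',cv2.resize(s[0:120,310:470],None,fx=5,fy=5,interpolation=cv2.INTER_CUBIC))
t=cv2.imread('pics/top7.png');cv2.imwrite('pics/top7z.png',cv2.resize(t[200:270,335:415],None,fx=8,fy=8,interpolation=cv2.INTER_CUBIC))
st()
E
```

```text
t 8.525 pos [ 504.6 -127.1  178.7] rot [-1.579e+00 -1.000e-03 -1.375e+00] F [-2.15 -3.38 -1.08] w 13.3 tcpjig [-73.7  -0.  178.7]
t 8.625 pos [ 504.5 -127.1  178.5] rot [-1.579 -0.    -1.375] F [-2.4  -4.01 -1.15] w 13.0 tcpjig [-73.8   0.  178.5]
```

View pics/wrist7z.png

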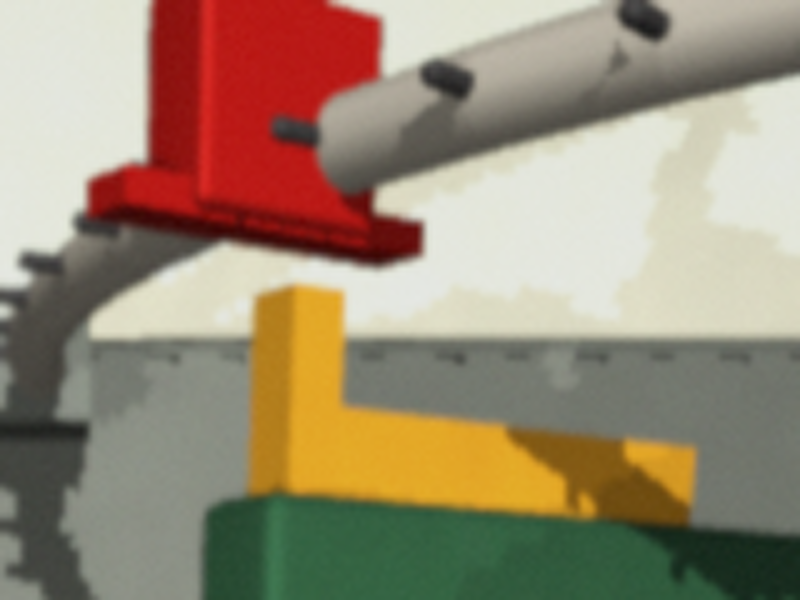

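View pics/top7z.png

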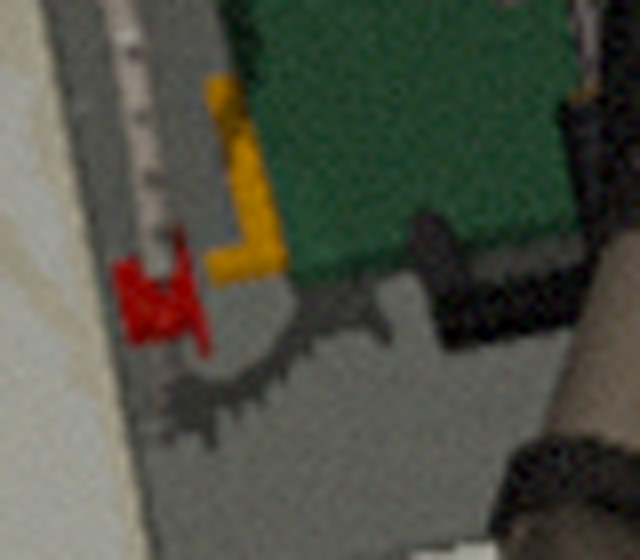

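View pics/wrist7.png

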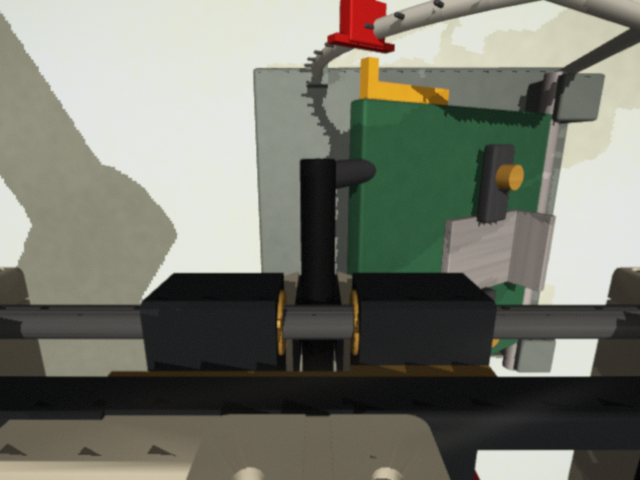

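```bash
python3 - <<'E'
from h import *
cw=cam('wrist')
def yp(p,y):
    o,d=ray(cw,(p[0]/5+310-.4,p[1]/5-.4)); oj=w2j(o);dj=RJ.T@d; q=oj+dj*(y-oj[1])/dj[1]; return q
for dr in (0,20):
  for nm,p,y in [('outer low',(100,212),110),('inner low',(380,264),110),('outer hi',(130,165),113),('inner hi',(423,222),113),('ptr left corner',(258,297),106),('ptr right',(343,290),106),('ptr tip c',(300,290),106)]:
    q=yp((p[0],p[1]+dr),y); print(dr,nm,q.round(1),'r',np.hypot(q[0]-90,q[2]-50).round(1),'a',np.arctan2(q[2]-50,90-q[0]).round(3))
c=cam('top')
for a in (.5,.54,.58,.62): print(a,((proj(c,[ptr(a,106),j2w([90-155*np.cos(a),111,50+155*np.sin(a)]),j2w([90-190*np.cos(a),111,50+190*np.sin(a)])])-[335,200])*8).round().tolist())
p=w2j(bot.get_obs()['tool_pos']);print(p)
E
```

```text
0 outer low [-70.6 110.  153.9] r 191.3 a 0.574
0 inner low [-44.2 110.  136.6] r 159.7 a 0.573
0 outer hi [-68.2 113.  156.1] r 190.5 a 0.591
0 inner hi [-40.8 113.  139. ] r 158.2 a 0.597
0 ptr left corner [-55.9 106.  142. ] r 172.5 a 0.563
0 ptr right [-48.7 106.  145. ] r 168.1 a 0.601
0 ptr tip c [-52.5 106.  144.9] r 171.2 a 0.588
20 outer low [-70.4 110.  147.5] r 187.7 a 0.546
20 inner low [-42.8 110.  128.7] r 154.3 a 0.535
20 outer hi [-68.  113.  150.3] r 187.1 a 0.566
20 inner hi [-39.4 113.  131.8] r 153.1 a 0.564
20 ptr left corner [-55.  106.  133.6] r 167.4 a 0.523
20 ptr right [-47.4 106.  136.9] r 162.6 a 0.564
20 ptr tip c [-51.4 106.  136.8] r 165.9 a 0.55
0.5 [[206.0, 285.0], [176.0, 254.0], [206.0, 379.0]]
0.54 [[205.0, 270.0], [175.0, 239.0], [204.0, 362.0]]
0.58 [[203.0, 253.0], [174.0, 223.0], [203.0, 343.0]]
0.62 [[202.0, 235.0], [172.0, 206.0], [201.0, 322.0]]
[-7.37989843e+01  6.43843959e-03  1.78547920e+02]
```

>>> apply_moves:
  rows:
    - [[0,-0.05,0.05],0,0]
    - [[0,-0.05,0.05],0,0]
    - [[0,-0.05,0.05],0,0]
    - [[0,-0.05,0.05],0,0]

```text
time: 9.12
tool_pos: [504.9, -127.0, 179.1]
tcp_rot: [-1.579, -0.0, -1.375]
contact_force: [-3.0, -3.8, -1.0]
grip_width: 13.0
```

```bash
python3 - <<'E'
from h import *
from plant import order
st(); a=vision.capture('top')[:,:,::-1]; st(); print(np.abs(bot.get_obs()['dq']).max())
b=cv2.imread('pics/top0.png')
for nm,(r0,r1,c0,c1) in dict(jar=(180,212,250,288),wrench=(265,358,260,292),tin=(140,183,488,540)).items(): print(nm,np.abs(a[r0:r1,c0:c1].astype(int)-b[r0:r1,c0:c1]).mean())
r,g,bl=[a[:,:,i].astype(int) for i in (2,1,0)]
m=((bl>90)&(bl>r*1.8)&(bl>g*1.4)); print('blue',np.argwhere(m).mean(0)[::-1],m.sum())
cv2.imwrite('pics/top8z.png',cv2.resize(a[120:270,335:535],None,fx=4,fy=4,interpolation=cv2.INTER_CUBIC))
E
```

```text
t 9.125 pos [ 504.9 -127.   179.1] rot [-1.579 -0.    -1.375] F [-2.99 -3.81 -1.01] w 13.0 tcpjig [-73.4   0.  179.1]
t 9.175 pos [ 504.9 -127.1  179.1] rot [-1.579 -0.    -1.375] F [-4.1  -3.55 -1.3 ] w 12.9 tcpjig [-73.4  -0.  179.1]
0.0010375773353365845
jar 5.7993421052631575
wrench 17.39807347670251
tin 15.164281454979129
blue [457.58571429 162.6       ] 70
```

View pics/top8z.png

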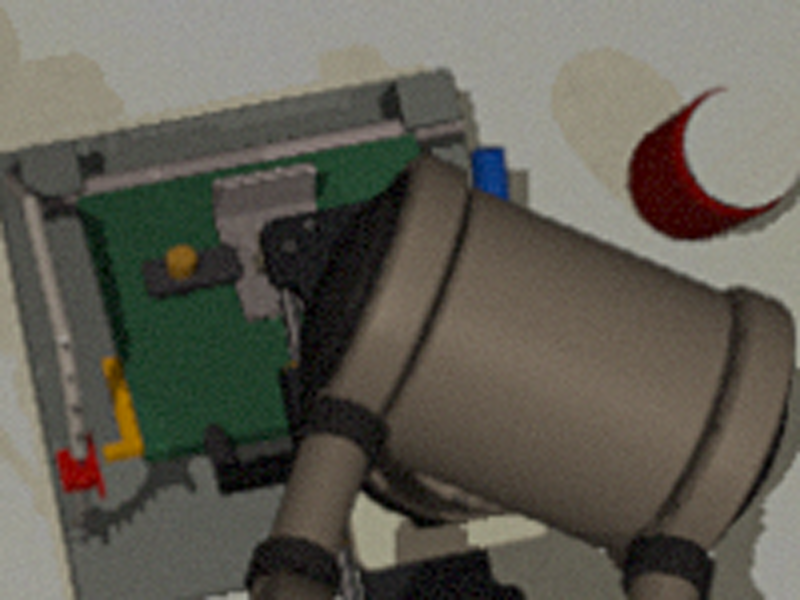

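```bash
python3 -c "
from plant import order; print(order.close_job())
from h import *; st()"
```

```text
the job is handed in; nothing more can be done
None
the job is handed in; nothing more can be done
```

I flipped the cam lever over with the plate still down. Then I gripped the black bar at its middle, swung the plate up to the red marker, and handed the job in at about 9.2 s, still holding the bar. No verdict is reported.

**Last checks**
- **Lever:** it measured about 1.14 rad before the lift. In the last top picture its visible end is in the same place.
- **Plate against marker:** the wrist view put the pointer within about 0.01 rad of the marker. The top view put the pointer about 0.01 rad low, and I then raised the plate by a hair (about 0.003 rad). The two views differed by up to about 0.03 rad on the absolute angle (0.55 to 0.58 rad), so I relied on the pointer-to-marker difference within each picture.
- **Grip:** the fingers stood 13 mm apart on the 14 mm bar. The arm was at rest, with joint speeds of about 0.001 rad/s.
- **Finger force:** I did not measure it on the plate by itself. The wrist read about 5 N in all, mostly sideways. Its vertical part was only about 1 N, less than the 3 to 5 N the plate should need.
- **Jar, tin and wrench:** the tin looked unmoved in the last top picture, and the arm's path stayed clear of all three. My picture-difference check on them was inconclusive; it gave differences of 6 for the jar, 17 for the wrench and 15 for the tin, probably from the arm's shadow. I did not measure the jar and wrench again at the end.
- **Red marker:** it was not touched as far as I could see, and its measured position agreed from picture to picture.

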